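# Set up the steamer and cover the pans

### The arm

A 7-joint arm with a two-finger parallel gripper is mounted at the origin on a cart in front of the work surface, level with it; the furniture and walls round the work are solid. World frame = base frame: x ahead of the robot, y to its left, z up, the work surface at z = 0. Lengths are in mm, angles in rad, forces in N, time in s.
With the tool pointing down it reaches from about 400 to 875 mm from the base axis. Payload 4.4 kg.
Tool frame: the origin (TCP) lies at the very end of the fingers, on their centre line; the grasp point (between the pads) lies 19 mm behind it; z points along the fingers, y is the line along which they close (so a half turn about z gives the same grasp; the last joint's range is limited). The gripper opens to 85 mm and grips with 20 to 120 N. Pads are 22 mm wide; open, the fingers measure 114 mm over their backs; the gripper's body (76 mm by 85 mm) begins 54 mm behind the grasp point. The pads swing forward as they close: fully open they stand 13 mm farther back than shut.
Start: joints at [-1.386, 0.628, 0.038, 1.517, -0.027, 0.996, -0.02], TCP at [161.291, 629.685, 231.313] pointing down, gripper open.
Joint ranges: [-3.06, 3.06], [-0.37, 2.12], [-1.25, 1.32], [0.18, 2.47], [-1.1, 4.24], [0.23, 1.98], [-2.94, 2.94]. Speed limits (rad/s): [2.57, 2.57, 3.14, 3.14, 3.14, 3.14, 3.14].

### API

Orientations are given as [roll, pitch, yaw] about the fixed x, y, z axes, in that order (R = Rz(yaw) Ry(pitch) Rx(roll)).
In Python, from cell import read_state, get_image, camera_params, finish_job gives the robot as it stands.
- The arm moves only by the tool arm_command, never from a script. Its argument "deltas" is a list of rows, each an object of numbers: "dx", "dy", "dz": the shift along the world's x, y, z in m; "yaw": the turn about the world's z in degrees; "jaw": the opening, from 0 (shut) to 1 (fully open). A call has 1 to 20 rows; each row is the pose to reach, as a shift and turn from the pose commanded when the call began; what a row does not reach only later rows make up. A row lasts 1/10 s, in which the tool goes at most 50 mm and 8.59 degrees, less where a joint would pass 70% of its speed; a pose out of reach is approached as far as the arm can. A call with a gripper value outside its range is refused whole. The fingers move at their own pace and stop on an object; the grip force is fixed at half the most. Time passes only in rows, so rows that repeat a pose let the fingers close. It gives the time, the measured TCP pose, the force, the opening and the grip force at its end, in the units of the state.
- read_state(): the state, without advancing time (a new reading comes with each control period).
- get_image(name): name is "scene" or "top"; returns (picture, depth): 384x512x3 uint8, red, green, blue; 384x512 float32, mm along the optical axis (not along the pixel's ray), 0 where there is no reading.
- camera_params(name): a dict with "camera_matrix" (3x3 intrinsics, pixels), "extrinsics" (4x4, takes a point from camera to world coordinates). Camera axes: x right, y down, z forward; pixel columns grow to the right and rows downward; lengths in mm; the calibration is good to about 2 mm. A picture is of the moment at which its call begins. camera_params takes no time and is no camera call.
- finish_job(): hands the job in; it is judged then, once.
The state is a dict: "clock": time; "qpos": joint angles; "qd": joint speeds; "tau": joint torques, N m; "eef_pos": TCP position; "tool_rot": TCP orientation; "force": force on the tool from outside, world axes, zero at the start; "torque": the same for the moment, N m; "width": finger opening in mm; "gripper_force": force on a finger pad.
Only numpy, scipy, OpenCV 4.12 (cv2) and the standard library are available. Lean on these libraries where they do the work, as an engineer would, in place of code of your own. Each camera call takes 0.05 s, during which the arm holds its last target. There are 200 camera calls.

### The job

Get the three pans on the hob ready to cook: stand the steamer basket inside the big steel pan, then put on every pan the lid that belongs to it (same finish, same size), properly seated on the rim. Leave the pans where they stand and do not disturb the salt shaker or the pepper mill.

Things in the scene. Friction and masses are not known exactly. Their poses are not given: they have to be found in the camera images.
- pan_steel: Saucepan, large, plain polished steel, open, loose, 0.95 kg: 160 mm across outside, 152 inside, 95 high, floor 5 thick. It stands on the hob, whose glass is 6 mm above the worktop (rim at z = 101 mm). Two loop handles on its y axis reach 29 mm out from the wall, below the rim. Origin: centre of its underside; z up.
- pan_blue: Saucepan, middle-sized, dark blue enamel, pale inside, steel rim, open, loose, 0.8 kg: 138 mm across outside, 130 inside, 80 high, floor 5 thick. It stands on the hob, whose glass is 6 mm above the worktop (rim at z = 86 mm). Two loop handles on its y axis reach 29 mm out from the wall, below the rim. Origin: centre of its underside; z up.
- pan_red: Saucepan, small, red enamel, pale inside, steel rim, open, loose, 0.65 kg: 116 mm across outside, 108 inside, 68 high, floor 5 thick. It stands on the hob, whose glass is 6 mm above the worktop (rim at z = 74 mm). Two loop handles on its y axis reach 29 mm out from the wall, below the rim. Origin: centre of its underside; z up.
- lid_steel: Lid, polished steel, the largest, 0.26 kg, lying knob up on its lip. Lip: 8 mm deep, 146 across, fits into its pan with 3 mm free all round. Flange 162 across rests on the rim: seated origin 87 mm above the pan's. Black knob on the axis: 34 mm wide, 37 to 57 mm above the origin, stem 14 mm; lid top at 20 mm there. Origin: centre of the lip's underside; z up.
- lid_blue: Lid, dark blue enamel, middle-sized, 0.21 kg, lying knob up on its lip. Lip: 8 mm deep, 124 across, fits into its pan with 3 mm free all round. Flange 140 across rests on the rim: seated origin 72 mm above the pan's. Black knob on the axis: 34 mm wide, 37 to 57 mm above the origin, stem 14 mm; lid top at 20 mm there. Origin: centre of the lip's underside; z up.
- lid_red: Lid, red enamel, the smallest, 0.16 kg, lying knob up on its lip. Lip: 8 mm deep, 102 across, fits into its pan with 3 mm free all round. Flange 118 across rests on the rim: seated origin 60 mm above the pan's. Black knob on the axis: 34 mm wide, 37 to 57 mm above the origin, stem 14 mm; lid top at 20 mm there. Origin: centre of the lip's underside; z up.
- steamer: Steel steamer basket on three feet, 0.16 kg: pierced dish 124 mm across, rim 34 mm high, floor at 15 mm. It stands inside the steel pan (152 mm inside), on the pan's floor, under the lid. Upright post on its axis with a round grip 20 mm wide, 52 to 70 mm above the origin, on a 10 mm rod. Origin: centre, level with the feet's undersides; z up.
- salt_shaker: Bystander: salt shaker, grey and clear, 44 mm in diameter, 90 mm high, standing among the lids. Origin: centre of its underside; z up.
- pepper_mill: Bystander: dark wooden pepper mill, 58 mm in diameter, 170 mm high, standing at the back between hob and toaster. Origin: centre of its underside; z up.

How it is judged:
By the outcome, as a careful person would: the job done as asked, in the order asked, and still so for the second after the job is handed in, with the robot touching nothing.
It also fails if it takes over 120 s, if anything falls off the work surface, if the arm or the gripper's body presses on something with over 40 N, if the wrist force passes 120 N, or if a joint passes its speed limit or range.

## Working session

There is one attempt and no reset: what is moved stays moved. The work goes in short steps, Python scripts to look and compute and a tool call to move; the robot and the scene stay as the last step left them, time stands still between calls to the robot, and variables do not carry over. Pictures are saved under pics/ and viewed, at most 14 in all, crops included, and the job is handed in when it is done.

Besides the shell and the picture viewer there is one more tool, called after "Call:" as name(argument=value, ...), one argument or row to a line, values as JSON. arm_command: Moves the arm, as the interface text tells. Its arguments: {"type":"object","properties":{"deltas":{"type":"array"}},"required":["deltas"]}

```bash
mkdir -p pics
cat > h.py <<'E'
import numpy as np, cv2
from cell import *
def world(name, depth):
    P=camera_params(name); K=np.array(P["camera_matrix"]); T=np.array(P["extrinsics"])
    v,u=np.indices(depth.shape)
    c=np.stack([(u-K[0,2])/K[0,0]*depth,(v-K[1,2])/K[1,1]*depth,depth],-1)
    return c@T[:3,:3].T+T[:3,3]
def save(n,im): cv2.imwrite(f"pics/{n}.png",im[:,:,::-1])
E
python3 - <<'E'
from h import *
for n in("top","scene"):
    im,d=get_image(n); save(n+"0",cv2.resize(im,(768,576),interpolation=cv2.INTER_CUBIC)); np.savez(n+"0.npz",im=im,d=d)
    P=camera_params(n); print(np.round(P["extrinsics"],3).tolist(),np.round(P["camera_matrix"],1).tolist())
print(read_state())
E
```

```text
[[-0.002, -0.995, 0.101, 428.755], [-1.0, 0.002, -0.004, -53.972], [0.004, -0.101, -0.995, 1302.971], [0.0, 0.0, 0.0, 1.0]] [[456.2, 0.0, 257.5], [0.0, 456.2, 196.2], [0.0, 0.0, 1.0]]
[[0.83, -0.299, 0.47, -39.24], [-0.557, -0.461, 0.691, -942.586], [0.01, -0.836, -0.549, 759.409], [0.0, 0.0, 0.0, 1.0]] [[442.3, 0.0, 253.3], [0.0, 442.3, 193.3], [0.0, 0.0, 1.0]]
{'clock': 0.1, 'qpos': array([-1.38577288,  0.62922758,  0.03840805,  1.51829735, -0.02696567,
        0.99631239, -0.01994669]), 'qd': array([-0.0002642 , -0.00290505, -0.00102609, -0.00085219, -0.00042292,
       -0.00217297, -0.00256234]), 'tau': array([ 3.04610257e-03, -5.64547241e+01,  1.23055715e+00, -1.93974441e+01,
        1.12489218e-02,  5.32915816e-03, -3.92345676e-07]), 'eef_pos': array([161.14746947, 629.11015949, 230.48788912]), 'tool_rot': array([-3.13986510e+00,  2.39656662e-05,  2.89087024e+00]), 'force': array([ 1.0695704 ,  0.24579916, -0.42391866]), 'torque': array([-0.00099977, -0.01671452,  0.02481178]), 'gripper_force': 0.0, 'width': 85.5726376889571}
```

View pics/top0.png

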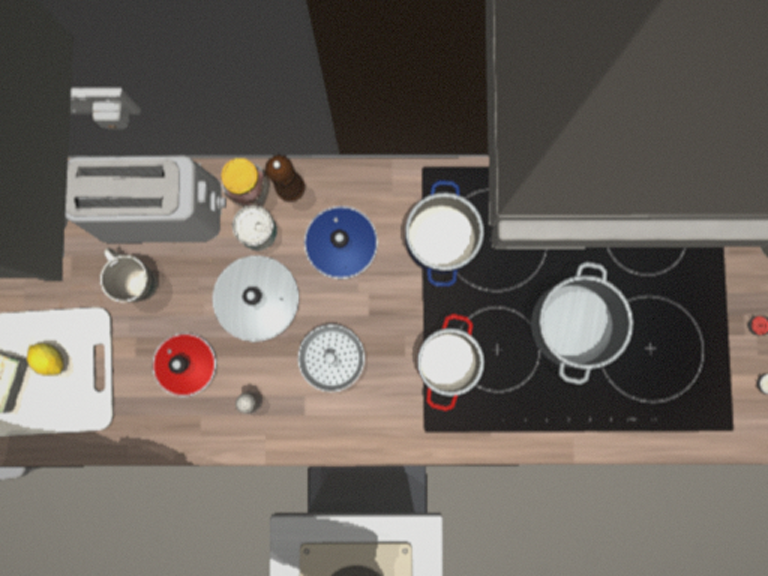

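View pics/scene0.png

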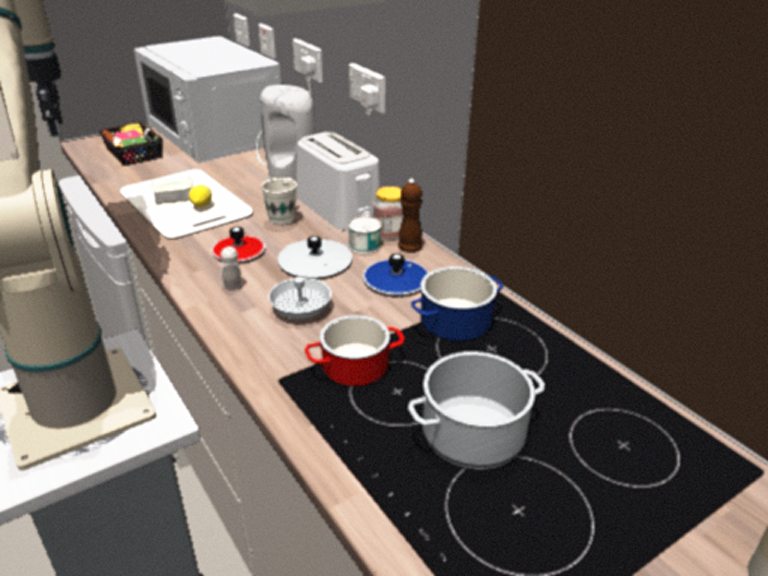

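Top view (768-wide): red lid (184,364), steel lid (255,298), blue lid (340,242), steamer (331,357), salt (247,402), pepper (285,180), pans blue (444,231), red (450,362), steel (583,321). A hood overhangs at the upper right. The scene view confirms this.

```bash
cat >> h.py <<'E'
from scipy.optimize import least_squares
def circ(p,r=None):
    c=np.median(p,0); 
    f=(lambda q:np.hypot(*(p-q[:2]).T)-(q[2] if r is None else r))
    s=least_squares(f,[*((p.max(0)+p.min(0))/2),50],loss="soft_l1",f_scale=2); return s.x.round(1),np.std(f(s.x)).round(1),len(p)
def proj(name,X):
    P=camera_params(name); K=np.array(P["camera_matrix"]); T=np.array(P["extrinsics"])
    c=(np.asarray(X,float)-T[:3,3])@T[:3,:3]; return (c@K.T/c[...,2:])[...,:2]
def ray(name,uv,z):
    P=camera_params(name); K=np.array(P["camera_matrix"]); T=np.array(P["extrinsics"])
    uv=np.atleast_2d(uv); d=np.c_[(uv-K[[0,1],[2,2]])/K[0,0],np.ones(len(uv))]@T[:3,:3].T
    return (T[:3,3]+d*((z-T[2,3])/d[:,2:]))[:,:2]
E
python3 - <<'E'
from h import *
for n in("top","scene"):
    D=np.load(n+"0.npz"); W=world(n,D["d"]); im=D["im"]
    if n=="top":
        px=dict(rl=(184,364),sl=(255,298),bl=(340,242),st=(331,357),salt=(247,402),pep=(285,180),bp=(444,231),rp=(450,362),sp=(583,321))
        print("hood",[W[int(v*2/3),int(u*2/3)].round() for u,v in((505,230),(505,242),(700,242),(505,150),(700,100))])
        print("table",[W[int(v*2/3),int(u*2/3)].round(1) for u,v in((120,445),(400,445),(380,300),(200,450),(650,400),(460,410))])
        for k,(u,v) in px.items(): print(k,W[int(v*2/3),int(u*2/3)].round(1))
        cen={k:W[int(v*2/3),int(u*2/3),:2] for k,(u,v) in px.items()}
    print(n)
    for k,z,R in(("bp",86,75),("rp",74,65),("sp",101,90),("rl",10,62),("sl",10,84),("bl",10,73),("st",34,66)):
        m=(abs(W[...,2]-z)<5)&(np.hypot(*(W[...,:2]-cen[k]).transpose(2,0,1))<R+25)
        if "l" in k[1] : m&=False
        if m.sum()>10: print(k,circ(W[m][:,:2]),W[m][:,2].mean().round(1))
    # knobs: high points over lid
    for k,z,R in(("rl",57,30),("sl",57,30),("bl",57,30),("st",70,30),("salt",90,50),("pep",170,50)):
        m=(W[...,2]>z-12)&(W[...,2]<z+12)&(np.hypot(*(W[...,:2]-cen[k]).transpose(2,0,1))<R+10)
        if m.sum(): print(k,m.sum(),W[m].mean(0).round(1),W[m].max(0).round(1))
E
```

```text
hood [array([ 530., -146.,  789.]), array([ 522., -147.,  783.]), array([ 522., -298.,  781.]), array([ 580., -140.,  827.]), array([ 541., -189., 1022.])]
table [array([280.1, 440.5,  -4. ]), array([279. , -82.7,  -1.5]), array([549.8, -46.5,   1.9]), array([269.6, 289.1,   4.3]), array([ 361.7, -553.1,    7.2]), array([ 342.9, -195.5,    3.7])]
rl [430.9 309.3  55.8]
sl [551.3 182.   50.6]
bl [653.   27.7  57.8]
st [440.9  41.9  71.2]
salt [362.4 187.6  87.9]
pep [746.8 116.7 139.2]
bp [ 681.9 -170.5    8.9]
rp [ 432.6 -179.2    7.8]
sp [ 508.2 -429.2   12.8]
top
bp (array([ 666.2, -163.1,   66.8]), np.float64(1.8), 326) 85.9
rp (array([ 431.8, -172.7,   55.9]), np.float64(1.7), 279) 73.9
sp (array([ 501.3, -409.2,   78.3]), np.float64(1.8), 419) 100.9
st (array([439.6,  43.7,  59.1]), np.float64(1.5), 219) 33.3
rl 128 [428.5 319.8  55.6] [444.5 337.4  64.1]
sl 118 [552.6 188.6  55.8] [567.5 206.7  64.2]
bl 116 [659.7  28.2  56.3] [677.7  44.8  63.4]
st 44 [439.6  43.4  69.1] [449.1  53.2  74.7]
salt 126 [360.2 191.1  85.2] [375.3 207.8  93.5]
pep 57 [765.6 127.3 162.2] [780.7 139.9 171.8]
scene
bp (array([ 667.2, -164.4,   66.9]), np.float64(2.1), 272) 84.9
rp (array([ 432.8, -173.5,   55.9]), np.float64(2.1), 283) 73.0
sp (array([ 501.7, -410. ,   78.2]), np.float64(1.9), 545) 100.2
st (array([440.6,  43.6,  59.1]), np.float64(12.3), 159) 32.5
rl 62 [428.1 316.2  53.6] [446.2 340.1  59.6]
sl 66 [552.5 184.   53.7] [571.1 202.6  59.1]
bl 79 [658.7  24.1  53.4] [676.4  43.4  60.9]
st 37 [438.8  41.   66.8] [447.6  53.5  72.7]
salt 60 [360.  188.1  84.7] [376.9 207.1  90.4]
pep 17 [765.4 124.7 163. ] [772.3 132.9 168.4]
```

Call:
arm_command(
  deltas=[
    {"dx":0.015,"dy":-0.025,"dz":0.01,"yaw":-4,"jaw":1},
    {"dx":0.035,"dy":-0.065,"dz":0.02,"yaw":-10,"jaw":1},
    {"dx":0.055,"dy":-0.105,"dz":0.02,"yaw":-17,"jaw":1},
    {"dx":0.075,"dy":-0.145,"dz":0.02,"yaw":-24,"jaw":1},
    {"dx":0.095,"dy":-0.185,"dz":0.02,"yaw":-31,"jaw":1},
    {"dx":0.115,"dy":-0.225,"dz":0.02,"yaw":-38,"jaw":1},
    {"dx":0.135,"dy":-0.265,"dz":0.02,"yaw":-45,"jaw":1},
    {"dx":0.155,"dy":-0.305,"dz":0.02,"yaw":-52,"jaw":1},
    {"dx":0.175,"dy":-0.345,"dz":0.02,"yaw":-59,"jaw":1},
    {"dx":0.195,"dy":-0.385,"dz":0.02,"yaw":-66,"jaw":1},
    {"dx":0.215,"dy":-0.425,"dz":0.02,"yaw":-73,"jaw":1},
    {"dx":0.235,"dy":-0.465,"dz":0.02,"yaw":-75.6,"jaw":1},
    {"dx":0.255,"dy":-0.505,"dz":0.0,"yaw":-75.6,"jaw":1},
    {"dx":0.27,"dy":-0.545,"dz":-0.03,"yaw":-75.6,"jaw":1},
    {"dx":0.277,"dy":-0.575,"dz":-0.06,"yaw":-75.6,"jaw":1},
    {"dx":0.279,"dy":-0.586,"dz":-0.09,"yaw":-75.6,"jaw":1},
    {"dx":0.279,"dy":-0.586,"dz":-0.09,"yaw":-75.6,"jaw":1},
    {"dx":0.279,"dy":-0.586,"dz":-0.09,"yaw":-75.6,"jaw":1},
    {"dx":0.279,"dy":-0.586,"dz":-0.09,"yaw":-75.6,"jaw":1},
  ],
)

```text
clock: 2.0
eef_pos: [441.0, 45.0, 142.4]
tool_rot: [3.14, -0.001, 1.573]
force: [-0.2, 0.1, 0.2]
width: 85.3
gripper_force: 0.0
```

Call:
arm_command(
  deltas=[
    {"dx":-0.001,"dy":-0.001,"dz":-0.03,"jaw":1},
    {"dx":-0.001,"dy":-0.001,"dz":-0.06,"jaw":1},
    {"dx":-0.001,"dy":-0.001,"dz":-0.085,"jaw":1},
    {"dx":-0.001,"dy":-0.001,"dz":-0.1,"jaw":1},
    {"dx":-0.001,"dy":-0.001,"dz":-0.1,"jaw":0.6},
    {"dx":-0.001,"dy":-0.001,"dz":-0.1,"jaw":0.1},
    {"dx":-0.001,"dy":-0.001,"dz":-0.1,"jaw":0},
    {"dx":-0.001,"dy":-0.001,"dz":-0.1,"jaw":0},
    {"dx":-0.001,"dy":-0.001,"dz":-0.1,"jaw":0},
    {"dx":-0.001,"dy":-0.001,"dz":-0.1,"jaw":0},
    {"dx":-0.001,"dy":-0.001,"dz":-0.1,"jaw":0},
    {"dx":-0.001,"dy":-0.001,"dz":-0.1,"jaw":0},
  ],
)

```text
invalid input at $.deltas[0]: expected keys dx, dy, dz, yaw, jaw
```

Call:
arm_command(
  deltas=[
    {"dx":-0.001,"dy":-0.001,"dz":-0.03,"yaw":0,"jaw":1},
    {"dx":-0.001,"dy":-0.001,"dz":-0.06,"yaw":0,"jaw":1},
    {"dx":-0.001,"dy":-0.001,"dz":-0.085,"yaw":0,"jaw":1},
    {"dx":-0.001,"dy":-0.001,"dz":-0.1,"yaw":0,"jaw":1},
    {"dx":-0.001,"dy":-0.001,"dz":-0.1,"yaw":0,"jaw":0.6},
    {"dx":-0.001,"dy":-0.001,"dz":-0.1,"yaw":0,"jaw":0.1},
    {"dx":-0.001,"dy":-0.001,"dz":-0.1,"yaw":0,"jaw":0},
    {"dx":-0.001,"dy":-0.001,"dz":-0.1,"yaw":0,"jaw":0},
    {"dx":-0.001,"dy":-0.001,"dz":-0.1,"yaw":0,"jaw":0},
    {"dx":-0.001,"dy":-0.001,"dz":-0.1,"yaw":0,"jaw":0},
    {"dx":-0.001,"dy":-0.001,"dz":-0.1,"yaw":0,"jaw":0},
    {"dx":-0.001,"dy":-0.001,"dz":-0.1,"yaw":0,"jaw":0},
  ],
)

```text
clock: 3.2
eef_pos: [440.3, 42.9, 42.3]
tool_rot: [3.139, -0.001, 1.571]
force: [-0.4, 0.3, 8.2]
width: 18.4
gripper_force: 58.3
```

Call:
arm_command(
  deltas=[
    {"dx":0,"dy":0,"dz":0.015,"yaw":0,"jaw":0},
    {"dx":0,"dy":0,"dz":0.045,"yaw":0,"jaw":0},
    {"dx":0,"dy":0,"dz":0.08,"yaw":0,"jaw":0},
    {"dx":0,"dy":-0.01,"dz":0.115,"yaw":0,"jaw":0},
    {"dx":0.005,"dy":-0.035,"dz":0.14,"yaw":0,"jaw":0},
    {"dx":0.01,"dy":-0.07,"dz":0.15,"yaw":0,"jaw":0},
    {"dx":0.015,"dy":-0.105,"dz":0.15,"yaw":0,"jaw":0},
    {"dx":0.02,"dy":-0.14,"dz":0.15,"yaw":0,"jaw":0},
    {"dx":0.025,"dy":-0.175,"dz":0.15,"yaw":0,"jaw":0},
    {"dx":0.03,"dy":-0.21,"dz":0.15,"yaw":0,"jaw":0},
    {"dx":0.035,"dy":-0.245,"dz":0.15,"yaw":0,"jaw":0},
    {"dx":0.04,"dy":-0.28,"dz":0.15,"yaw":0,"jaw":0},
    {"dx":0.045,"dy":-0.315,"dz":0.15,"yaw":0,"jaw":0},
    {"dx":0.05,"dy":-0.35,"dz":0.15,"yaw":0,"jaw":0},
    {"dx":0.055,"dy":-0.385,"dz":0.15,"yaw":0,"jaw":0},
    {"dx":0.059,"dy":-0.415,"dz":0.15,"yaw":0,"jaw":0},
    {"dx":0.061,"dy":-0.44,"dz":0.15,"yaw":0,"jaw":0},
    {"dx":0.061,"dy":-0.4525,"dz":0.15,"yaw":0,"jaw":0},
    {"dx":0.061,"dy":-0.4525,"dz":0.15,"yaw":0,"jaw":0},
    {"dx":0.061,"dy":-0.4525,"dz":0.15,"yaw":0,"jaw":0},
  ],
)

```text
clock: 5.2
eef_pos: [500.1, -408.1, 190.9]
tool_rot: [-3.141, -0.002, 1.572]
force: [-0.2, 0.1, -2.5]
width: 18.1
gripper_force: 58.9
```

Run:
```python
from h import *
print(read_state()["eef_pos"],read_state()["width"])
a,_=get_image("top"); b,_=get_image("scene")
save("hold1",np.hstack([a[150:330,220:500],b[100:280,180:460]]))
```

```text
[ 500.11125388 -408.08712796  190.89700713] 18.14287486725636
```

View pics/hold1.png

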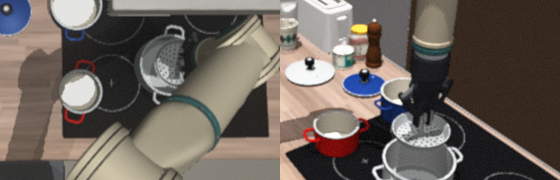

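Steamer is held level above the steel pan (crop (160,65) left, (420,125) right). Lowering.

Call:
arm_command(
  deltas=[
    {"dx":0.001,"dy":-0.001,"dz":-0.02,"yaw":0,"jaw":0},
    {"dx":0.001,"dy":-0.001,"dz":-0.05,"yaw":0,"jaw":0},
    {"dx":0.001,"dy":-0.001,"dz":-0.08,"yaw":0,"jaw":0},
    {"dx":0.001,"dy":-0.001,"dz":-0.105,"yaw":0,"jaw":0},
    {"dx":0.001,"dy":-0.001,"dz":-0.12,"yaw":0,"jaw":0},
    {"dx":0.001,"dy":-0.001,"dz":-0.13,"yaw":0,"jaw":0},
    {"dx":0.001,"dy":-0.001,"dz":-0.136,"yaw":0,"jaw":0},
    {"dx":0.001,"dy":-0.001,"dz":-0.136,"yaw":0,"jaw":0},
    {"dx":0.001,"dy":-0.001,"dz":-0.136,"yaw":0,"jaw":0},
  ],
)

```text
clock: 6.2
eef_pos: [501.8, -411.3, 56.2]
tool_rot: [3.14, 0.001, 1.571]
force: [0.0, 0.5, -2.0]
width: 17.9
gripper_force: 58.9
```

Call:
arm_command(
  deltas=[
    {"dx":0,"dy":0,"dz":-0.002,"yaw":0,"jaw":0},
    {"dx":0,"dy":0,"dz":-0.003,"yaw":0,"jaw":0},
    {"dx":0,"dy":0,"dz":-0.003,"yaw":0,"jaw":0},
  ],
)

```text
clock: 6.5
eef_pos: [501.9, -411.4, 53.5]
tool_rot: [3.14, 0.001, 1.571]
force: [-0.8, 0.3, 4.5]
width: 17.8
gripper_force: 59.7
```

Call:
arm_command(
  deltas=[
    {"dx":0,"dy":0,"dz":0,"yaw":0,"jaw":0.2},
    {"dx":0,"dy":0,"dz":0,"yaw":0,"jaw":0.5},
    {"dx":0,"dy":0,"dz":0,"yaw":0,"jaw":0.6},
    {"dx":0,"dy":0,"dz":0,"yaw":0,"jaw":0.6},
    {"dx":0,"dy":0,"dz":0.03,"yaw":0,"jaw":0.6},
    {"dx":0,"dy":0,"dz":0.07,"yaw":0,"jaw":0.6},
    {"dx":0,"dy":0,"dz":0.11,"yaw":0,"jaw":0.6},
    {"dx":0,"dy":0.01,"dz":0.15,"yaw":0,"jaw":0.6},
    {"dx":0,"dy":0.04,"dz":0.16,"yaw":0,"jaw":0.6},
    {"dx":0,"dy":0.08,"dz":0.17,"yaw":0,"jaw":0.8},
    {"dx":0,"dy":0.125,"dz":0.17,"yaw":0,"jaw":1},
    {"dx":0,"dy":0.17,"dz":0.17,"yaw":0,"jaw":1},
    {"dx":0,"dy":0.215,"dz":0.17,"yaw":0,"jaw":1},
    {"dx":0,"dy":0.26,"dz":0.17,"yaw":0,"jaw":1},
    {"dx":0,"dy":0.305,"dz":0.17,"yaw":0,"jaw":1},
    {"dx":0,"dy":0.335,"dz":0.17,"yaw":0,"jaw":1},
    {"dx":0,"dy":0.345,"dz":0.17,"yaw":0,"jaw":1},
    {"dx":0,"dy":0.345,"dz":0.17,"yaw":0,"jaw":1},
  ],
)

```text
clock: 8.3
eef_pos: [501.4, -64.5, 222.2]
tool_rot: [-3.141, -0.0, 1.574]
force: [-0.0, 0.0, -0.9]
width: 85.5
gripper_force: 0.0
```

Run:
```python
from h import *
R=[];O={}
for n in("top","scene"):
    im,d=get_image(n); W=world(n,d); np.savez(n+"1.npz",im=im,d=d); O[n]=im
    cen=dict(bp=(666.7,-163.8),rp=(432.3,-173.1),sp=(501.5,-409.6))
    for k,z,R in(("bp",86,75),("rp",74,65),("sp",101,90)):
        r=np.hypot(*(W[...,:2]-cen[k]).transpose(2,0,1)); m=(abs(W[...,2]-z)<5)&(r<R)
        if m.sum()>50: print(n,k,circ(W[m][:,:2]))
    r=np.hypot(*(W[...,:2]-cen["sp"]).transpose(2,0,1)); 
    for z0,z1 in((40,52),(70,90)):
        m=(r<68)&(W[...,2]>z0)&(W[...,2]<z1); print("steamer",z0,m.sum(),W[m].mean(0).round(1),circ(W[m][:,:2]) if m.sum()>20 else 0)
    hsv=cv2.cvtColor(im,cv2.COLOR_RGB2HSV).astype(int); h,s,v=hsv.transpose(2,0,1)
    # lid outlines at flange height (~9 mm)
    for k,c,Rr,mm in(("rl",(428.5,317),59,((h<8)|(h>172))&(s>140)),("bl",(659,27),70,(h>105)&(h<130)&(s>110)),("sl",(552.5,187),81,(s<40)&(v>110))):
        g=proj(n,np.array([[c[0]+1.4*Rr*np.cos(t),c[1]+1.4*Rr*np.sin(t),9] for t in np.linspace(0,6.28,40)])).astype(np.int32)
        M=np.zeros(im.shape[:2],np.uint8); cv2.fillPoly(M,[g],1); M=(M*mm).astype(np.uint8)
        cs=max(cv2.findContours(M,cv2.RETR_EXTERNAL,cv2.CHAIN_APPROX_NONE)[0],key=cv2.contourArea)
        p=ray(n,cv2.convexHull(cs)[:,0].astype(float),9); print(n,k,circ(p))
save("rel1",np.hstack([O["top"][150:330,220:500],O["scene"][100:280,180:460]]))
```

```text
top bp (array([ 666.4, -163.2,   66.8]), np.float64(1.7), 333)
top rp (array([ 431.8, -172.6,   55.8]), np.float64(1.7), 282)
top sp (array([ 501.4, -409.3,   78.3]), np.float64(1.8), 421)
steamer 40 230 [ 503.4 -417.3   44.4] (array([ 501. , -409.8,   59. ]), np.float64(6.4), 230)
steamer 70 50 [ 501.  -408.6   80.4] (array([ 501.4, -409. ,    7.4]), np.float64(2.3), 50)
top rl (array([429.3, 322.3,  54.7]), np.float64(0.3), 27)
top bl (array([662.2,  29.1,  64.5]), np.float64(0.5), 29)
top sl (array([554.1, 190.1,  83.4]), np.float64(0.4), 32)
scene bp (array([ 667.2, -163.8,   67. ]), np.float64(2.2), 272)
scene rp (array([ 432.5, -173.4,   55.9]), np.float64(2.1), 283)
scene sp (array([ 501.7, -409.9,   78.3]), np.float64(2.0), 547)
steamer 40 182 [ 530.2 -382.3   43.7] (array([ 508. , -403.8,   52.6]), np.float64(12.1), 182)
steamer 70 69 [ 499.8 -412.    78.3] (array([ 501.3, -410.4,    7.6]), np.float64(2.1), 69)
scene rl (array([431.6, 327.5,  54.2]), np.float64(1.2), 16)
scene bl (array([664. ,  32.4,  64. ]), np.float64(0.6), 20)
scene sl (array([569.9, 193.3,  94.8]), np.float64(6.5), 21)
```

View pics/rel1.png

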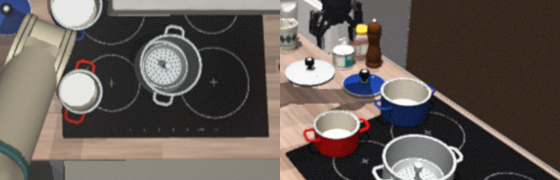

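Steamer stands upright and centred in the steel pan (crop (163,65)). Next comes the steel lid: squeeze it in two directions to centre it.

Call:
arm_command(
  deltas=[
    {"dx":0.005,"dy":0.025,"dz":0,"yaw":0,"jaw":1},
    {"dx":0.013,"dy":0.065,"dz":0,"yaw":0,"jaw":1},
    {"dx":0.022,"dy":0.11,"dz":0,"yaw":0,"jaw":1},
    {"dx":0.031,"dy":0.15,"dz":-0.02,"yaw":0,"jaw":1},
    {"dx":0.04,"dy":0.19,"dz":-0.04,"yaw":0,"jaw":1},
    {"dx":0.047,"dy":0.225,"dz":-0.06,"yaw":0,"jaw":1},
    {"dx":0.052,"dy":0.2525,"dz":-0.09,"yaw":0,"jaw":1},
    {"dx":0.052,"dy":0.2525,"dz":-0.11,"yaw":0,"jaw":1},
    {"dx":0.052,"dy":0.2525,"dz":-0.14,"yaw":0,"jaw":1},
    {"dx":0.052,"dy":0.2525,"dz":-0.17,"yaw":0,"jaw":1},
    {"dx":0.052,"dy":0.2525,"dz":-0.188,"yaw":0,"jaw":1},
    {"dx":0.052,"dy":0.2525,"dz":-0.195,"yaw":0,"jaw":0.8},
    {"dx":0.052,"dy":0.2525,"dz":-0.195,"yaw":0,"jaw":0.6},
    {"dx":0.052,"dy":0.2525,"dz":-0.195,"yaw":0,"jaw":0.5},
    {"dx":0.052,"dy":0.2525,"dz":-0.195,"yaw":0,"jaw":0.4},
    {"dx":0.052,"dy":0.2525,"dz":-0.195,"yaw":0,"jaw":0.3},
    {"dx":0.052,"dy":0.2525,"dz":-0.195,"yaw":0,"jaw":0.2},
    {"dx":0.052,"dy":0.2525,"dz":-0.195,"yaw":0,"jaw":0},
    {"dx":0.052,"dy":0.2525,"dz":-0.195,"yaw":0,"jaw":0},
    {"dx":0.052,"dy":0.2525,"dz":-0.195,"yaw":0,"jaw":0},
  ],
)

```text
clock: 10.4
eef_pos: [554.6, 186.5, 28.8]
tool_rot: [3.139, -0.0, 1.571]
force: [0.1, -1.6, 6.6]
width: 32.6
gripper_force: 59.7
```

Call:
arm_command(
  deltas=[
    {"dx":0,"dy":0,"dz":0,"yaw":0,"jaw":0.5},
    {"dx":0,"dy":0,"dz":0,"yaw":0,"jaw":0.6},
    {"dx":0,"dy":0,"dz":0,"yaw":0,"jaw":0.6},
    {"dx":0,"dy":0,"dz":0,"yaw":8,"jaw":0.6},
    {"dx":0,"dy":0,"dz":0,"yaw":16,"jaw":0.6},
    {"dx":0,"dy":0,"dz":0,"yaw":24,"jaw":0.6},
    {"dx":0,"dy":0,"dz":0,"yaw":32,"jaw":0.6},
    {"dx":0,"dy":0,"dz":0,"yaw":40,"jaw":0.6},
    {"dx":0,"dy":0,"dz":0,"yaw":48,"jaw":0.6},
    {"dx":0,"dy":0,"dz":0,"yaw":56,"jaw":0.6},
    {"dx":0,"dy":0,"dz":0,"yaw":64,"jaw":0.6},
    {"dx":0,"dy":0,"dz":0,"yaw":72,"jaw":0.6},
    {"dx":0,"dy":0,"dz":0,"yaw":80,"jaw":0.6},
    {"dx":0,"dy":0,"dz":0,"yaw":87,"jaw":0.6},
    {"dx":0,"dy":0,"dz":0,"yaw":90,"jaw":0.5},
    {"dx":0,"dy":0,"dz":0,"yaw":90,"jaw":0.4},
    {"dx":0,"dy":0,"dz":0,"yaw":90,"jaw":0.2},
    {"dx":0,"dy":0,"dz":0,"yaw":90,"jaw":0},
    {"dx":0,"dy":0,"dz":0,"yaw":90,"jaw":0},
    {"dx":0,"dy":0,"dz":0,"yaw":90,"jaw":0},
  ],
)

```text
clock: 12.4
eef_pos: [553.6, 188.0, 27.8]
tool_rot: [3.14, 0.001, -3.141]
force: [-0.9, 3.4, 4.8]
width: 32.5
gripper_force: 59.5
```

Run:
```python
from h import *
for i in range(3): print(read_state()["eef_pos"].round(2)); get_image("scene")
```

```text
[553.58 187.97  27.76]
[553.6  187.98  27.76]
[553.6  187.97  27.77]
```

Call:
arm_command(
  deltas=[
    {"dx":0,"dy":0,"dz":0.01,"yaw":0,"jaw":0},
    {"dx":0,"dy":0,"dz":0.035,"yaw":0,"jaw":0},
    {"dx":0,"dy":0,"dz":0.065,"yaw":0,"jaw":0},
    {"dx":0,"dy":0,"dz":0.1,"yaw":0,"jaw":0},
    {"dx":0,"dy":-0.01,"dz":0.13,"yaw":0,"jaw":0},
    {"dx":-0.002,"dy":-0.03,"dz":0.15,"yaw":-4,"jaw":0},
    {"dx":-0.005,"dy":-0.06,"dz":0.165,"yaw":-10,"jaw":0},
    {"dx":-0.008,"dy":-0.095,"dz":0.17,"yaw":-16,"jaw":0},
    {"dx":-0.011,"dy":-0.13,"dz":0.17,"yaw":-22,"jaw":0},
    {"dx":-0.014,"dy":-0.165,"dz":0.17,"yaw":-28,"jaw":0},
    {"dx":-0.017,"dy":-0.2,"dz":0.17,"yaw":-34,"jaw":0},
    {"dx":-0.02,"dy":-0.235,"dz":0.17,"yaw":-40,"jaw":0},
    {"dx":-0.023,"dy":-0.27,"dz":0.17,"yaw":-46,"jaw":0},
    {"dx":-0.026,"dy":-0.305,"dz":0.17,"yaw":-52,"jaw":0},
    {"dx":-0.029,"dy":-0.34,"dz":0.17,"yaw":-58,"jaw":0},
    {"dx":-0.032,"dy":-0.375,"dz":0.17,"yaw":-64,"jaw":0},
    {"dx":-0.035,"dy":-0.41,"dz":0.17,"yaw":-70,"jaw":0},
    {"dx":-0.038,"dy":-0.445,"dz":0.17,"yaw":-76,"jaw":0},
    {"dx":-0.041,"dy":-0.48,"dz":0.17,"yaw":-82,"jaw":0},
    {"dx":-0.044,"dy":-0.515,"dz":0.17,"yaw":-88,"jaw":0},
  ],
)

```text
clock: 14.55
eef_pos: [507.3, -329.8, 197.0]
tool_rot: [-3.139, -0.001, 1.6]
force: [0.4, 0.0, -3.2]
width: 32.5
gripper_force: 60.0
```

Call:
arm_command(
  deltas=[
    {"dx":-0.003,"dy":-0.03,"dz":0,"yaw":-2,"jaw":0},
    {"dx":-0.006,"dy":-0.055,"dz":0,"yaw":-2,"jaw":0},
    {"dx":-0.008,"dy":-0.075,"dz":-0.01,"yaw":-2,"jaw":0},
    {"dx":-0.008,"dy":-0.083,"dz":-0.03,"yaw":-2,"jaw":0},
    {"dx":-0.008,"dy":-0.083,"dz":-0.045,"yaw":-2,"jaw":0},
    {"dx":-0.008,"dy":-0.083,"dz":-0.055,"yaw":-2,"jaw":0},
    {"dx":-0.008,"dy":-0.083,"dz":-0.055,"yaw":-2,"jaw":0},
    {"dx":-0.008,"dy":-0.083,"dz":-0.055,"yaw":-2,"jaw":0},
  ],
)

```text
clock: 15.35
eef_pos: [501.6, -410.4, 142.4]
tool_rot: [-3.141, -0.001, 1.572]
force: [0.4, -0.1, -1.9]
width: 32.5
gripper_force: 60.0
```

Run:
```python
from h import *
s=read_state();print(s["eef_pos"],s["width"],s["force"])
O={}
for n in ("top","scene"): 
    im,d=get_image(n); O[n]=im; np.savez(n+"2.npz",im=im,d=d)
a=cv2.resize(O["top"][160:280,320:450],(520,480)); b=cv2.resize(O["scene"][170:350,230:400],(454,480))
save("hold2",np.hstack([a,b])[:, :].copy() if 0 else cv2.resize(np.hstack([a,b]),(790,390)))
```

```text
[ 501.6225803  -410.42973264  142.43230531] 32.49964936682625 [ 0.35022086 -0.05912084 -1.92955299]
```

View pics/hold2.png

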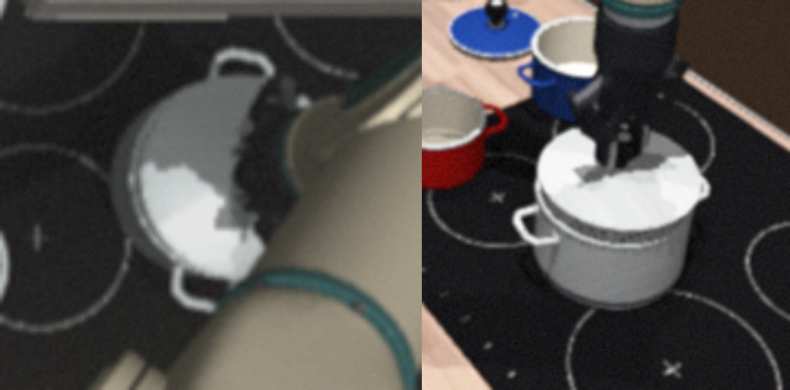

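Lid is held level above the pan in both crops. Measure its edge against the pan.

```bash
cat >> h.py <<'E'
def lidfit(n,d,c,zf,R,excl):
    """centre of a held lid: points at flange height zf, outer arc"""
    W=world(n,d); q=W[...,:2]-c; r=np.hypot(q[...,0],q[...,1])
    M=((W[...,2]>zf-6)&(W[...,2]<zf+25)&(r<R+12)).astype(np.uint8)
    cs=np.vstack([x for x in cv2.findContours(M,cv2.RETR_EXTERNAL,cv2.CHAIN_APPROX_NONE)[0] if len(x)>30])[:,0]
    p=ray(n,cs.astype(float),zf); rr=np.hypot(*(p-c).T); p=p[(rr>R-7)&(rr<R+7)]
    f=lambda s:np.hypot(*(p-s[:2]).T)-s[2]
    a=least_squares(f,[*c,R],loss="soft_l1",f_scale=1).x; g=lambda s:np.hypot(*(p-s).T)-R+1
    b=least_squares(g,c,loss="soft_l1",f_scale=1).x
    ang=np.degrees(np.arctan2(*(p-c).T[::-1])); print(n,"free",a.round(1),"fixed",b.round(1),len(p),np.histogram(ang,12,(-180,180))[0])
    m=(M>0)&(r>45); w=W[m]; A=np.c_[w[:,:2]-c,np.hypot(*(w[:,:2]-c).T),np.ones(len(w))]; print(" tilt",np.linalg.lstsq(A,w[:,2],rcond=None)[0].round(3))
E
python3 - <<'E'
from h import *
for n in("top","scene"): lidfit(n,np.load(n+"2.npz")["d"],np.array([501.5,-410.]),123.5,81,0)
E
```

```text
top free [ 500.9 -412.1   80. ] fixed [ 500.9 -412.1] 100 [ 2  0  0  0  0 11 15 13 15 15 13 16]
 tilt [-6.00000e-03 -1.00000e-02 -1.88000e-01  1.40997e+02]
scene free [ 503.3 -411.1   81.1] fixed [ 502.8 -411.7] 149 [15 21 19 12 13 12 15  0  7 11 12 12]
 tilt [ 2.00000e-03 -4.00000e-03 -2.01000e-01  1.41877e+02]
```

Call:
arm_command(
  deltas=[
    {"dx":0,"dy":0.002,"dz":0,"yaw":0,"jaw":0},
    {"dx":0,"dy":0.002,"dz":-0.005,"yaw":0,"jaw":0},
    {"dx":0,"dy":0.002,"dz":-0.01,"yaw":0,"jaw":0},
    {"dx":0,"dy":0.002,"dz":-0.014,"yaw":0,"jaw":0},
    {"dx":0,"dy":0.002,"dz":-0.017,"yaw":0,"jaw":0},
    {"dx":0,"dy":0.002,"dz":-0.019,"yaw":0,"jaw":0},
    {"dx":0,"dy":0.002,"dz":-0.019,"yaw":0,"jaw":0},
  ],
)

```text
clock: 16.15
eef_pos: [501.3, -409.1, 122.9]
tool_rot: [-3.141, -0.0, 1.571]
force: [0.6, 0.4, -2.5]
width: 32.6
gripper_force: 60.0
```

Call:
arm_command(
  deltas=[
    {"dx":0,"dy":0,"dz":-0.001,"yaw":0,"jaw":0},
    {"dx":0,"dy":0,"dz":-0.002,"yaw":0,"jaw":0},
    {"dx":0,"dy":0,"dz":-0.002,"yaw":0,"jaw":0},
  ],
)

```text
clock: 16.45
eef_pos: [501.5, -409.3, 121.3]
tool_rot: [3.141, 0.0, 1.572]
force: [0.9, 0.3, -2.2]
width: 32.3
gripper_force: 60.0
```

Half a millimetre left; release, rise, and return towards the blue lid.

Call:
arm_command(
  deltas=[
    {"dx":0,"dy":0,"dz":-0.001,"yaw":0,"jaw":0},
    {"dx":0,"dy":0,"dz":-0.001,"yaw":0,"jaw":0.45},
    {"dx":0,"dy":0,"dz":-0.001,"yaw":0,"jaw":0.6},
    {"dx":0,"dy":0,"dz":-0.001,"yaw":0,"jaw":0.8},
    {"dx":0,"dy":0,"dz":-0.001,"yaw":0,"jaw":0.8},
    {"dx":0,"dy":0,"dz":0.02,"yaw":0,"jaw":0.8},
    {"dx":0,"dy":0,"dz":0.06,"yaw":0,"jaw":0.8},
    {"dx":0,"dy":0,"dz":0.09,"yaw":0,"jaw":1},
    {"dx":0.005,"dy":0.03,"dz":0.1,"yaw":0,"jaw":1},
    {"dx":0.015,"dy":0.07,"dz":0.1,"yaw":0,"jaw":1},
    {"dx":0.025,"dy":0.11,"dz":0.1,"yaw":0,"jaw":1},
    {"dx":0.035,"dy":0.15,"dz":0.1,"yaw":0,"jaw":1},
    {"dx":0.05,"dy":0.19,"dz":0.1,"yaw":0,"jaw":1},
    {"dx":0.065,"dy":0.23,"dz":0.1,"yaw":0,"jaw":1},
    {"dx":0.08,"dy":0.27,"dz":0.1,"yaw":0,"jaw":1},
    {"dx":0.1,"dy":0.31,"dz":0.1,"yaw":0,"jaw":1},
    {"dx":0.12,"dy":0.35,"dz":0.1,"yaw":0,"jaw":1},
    {"dx":0.14,"dy":0.39,"dz":0.1,"yaw":0,"jaw":1},
    {"dx":0.155,"dy":0.42,"dz":0.1,"yaw":0,"jaw":1},
    {"dx":0.158,"dy":0.437,"dz":0.09,"yaw":0,"jaw":1},
  ],
)

```text
clock: 18.45
eef_pos: [661.6, 31.8, 211.9]
tool_rot: [3.138, -0.002, 1.576]
force: [-0.4, -0.5, 0.7]
width: 85.7
gripper_force: 0.0
```

Run:
```python
from h import *
print(read_state()["eef_pos"])
O={}
for n in ("top","scene"): 
    im,d=get_image(n); O[n]=im
    lidfit(n,d,np.array([501.5,-409.7]),102,81,0)
a=cv2.resize(O["top"][160:280,320:450],(520,480)); b=cv2.resize(O["scene"][170:350,230:400],(454,480))
save("rel2",cv2.resize(np.hstack([a,b]),(790,390)))
```

```text
[661.59764082  31.81311341 211.90430804]
top free [ 501.1 -410.8   81.1] fixed [ 501.  -410.8] 176 [15 14 16 16 13 15 15 13 15 15 13 16]
 tilt [-5.00000e-03 -7.00000e-03 -2.12000e-01  1.20987e+02]
scene free [ 501.8 -410.3   81.9] fixed [ 501.6 -410.7] 180 [16 22 18 13 13 11 16 18 16 12 12 13]
 tilt [ 5.00000e-03  0.00000e+00 -2.15000e-01  1.20798e+02]
```

View pics/rel2.png

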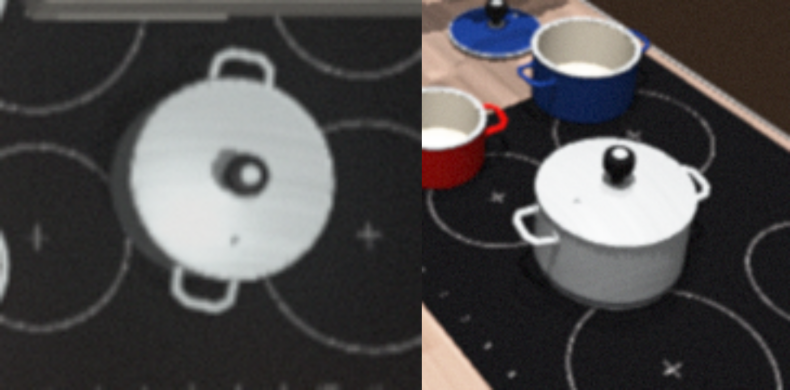

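Steel lid is seated level and centred ((237,178) left; (618,200) right). Blue lid next.

Call:
arm_command(
  deltas=[
    {"dx":0,"dy":0,"dz":-0.01,"yaw":0,"jaw":1},
    {"dx":0,"dy":0,"dz":-0.04,"yaw":0,"jaw":1},
    {"dx":0,"dy":0,"dz":-0.08,"yaw":0,"jaw":1},
    {"dx":0,"dy":0,"dz":-0.12,"yaw":0,"jaw":1},
    {"dx":0,"dy":0,"dz":-0.15,"yaw":0,"jaw":1},
    {"dx":0,"dy":0,"dz":-0.172,"yaw":0,"jaw":1},
    {"dx":0,"dy":0,"dz":-0.182,"yaw":0,"jaw":1},
    {"dx":0,"dy":0,"dz":-0.182,"yaw":0,"jaw":0.8},
    {"dx":0,"dy":0,"dz":-0.182,"yaw":0,"jaw":0.6},
    {"dx":0,"dy":0,"dz":-0.182,"yaw":0,"jaw":0.5},
    {"dx":0,"dy":0,"dz":-0.182,"yaw":0,"jaw":0.4},
    {"dx":0,"dy":0,"dz":-0.182,"yaw":0,"jaw":0.3},
    {"dx":0,"dy":0,"dz":-0.182,"yaw":0,"jaw":0.2},
    {"dx":0,"dy":0,"dz":-0.182,"yaw":0,"jaw":0},
    {"dx":0,"dy":0,"dz":-0.182,"yaw":0,"jaw":0},
    {"dx":0,"dy":0,"dz":-0.182,"yaw":0,"jaw":0},
  ],
)

```text
clock: 20.15
eef_pos: [661.0, 27.5, 31.3]
tool_rot: [3.138, 0.0, 1.571]
force: [0.0, -0.6, 6.0]
width: 32.6
gripper_force: 59.1
```

Call:
arm_command(
  deltas=[
    {"dx":0,"dy":0,"dz":0,"yaw":0,"jaw":0.5},
    {"dx":0,"dy":0,"dz":0,"yaw":0,"jaw":0.6},
    {"dx":0,"dy":0,"dz":0,"yaw":0,"jaw":0.6},
    {"dx":0,"dy":0,"dz":-0.002,"yaw":8,"jaw":0.6},
    {"dx":0,"dy":0,"dz":-0.003,"yaw":16,"jaw":0.6},
    {"dx":0,"dy":0,"dz":-0.003,"yaw":24,"jaw":0.6},
    {"dx":0,"dy":0,"dz":-0.003,"yaw":32,"jaw":0.6},
    {"dx":0,"dy":0,"dz":-0.003,"yaw":40,"jaw":0.6},
    {"dx":0,"dy":0,"dz":-0.003,"yaw":48,"jaw":0.6},
    {"dx":0,"dy":0,"dz":-0.003,"yaw":56,"jaw":0.6},
    {"dx":0,"dy":0,"dz":-0.003,"yaw":64,"jaw":0.6},
    {"dx":0,"dy":0,"dz":-0.003,"yaw":72,"jaw":0.6},
    {"dx":0,"dy":0,"dz":-0.003,"yaw":80,"jaw":0.6},
    {"dx":0,"dy":0,"dz":-0.003,"yaw":87,"jaw":0.6},
    {"dx":0,"dy":0,"dz":-0.003,"yaw":90,"jaw":0.5},
    {"dx":0,"dy":0,"dz":-0.003,"yaw":90,"jaw":0.4},
    {"dx":0,"dy":0,"dz":-0.003,"yaw":90,"jaw":0.2},
    {"dx":0,"dy":0,"dz":-0.003,"yaw":90,"jaw":0},
    {"dx":0,"dy":0,"dz":-0.003,"yaw":90,"jaw":0},
    {"dx":0,"dy":0,"dz":-0.003,"yaw":90,"jaw":0},
  ],
)

```text
clock: 22.15
eef_pos: [659.2, 28.0, 26.4]
tool_rot: [3.141, -0.0, -3.141]
force: [-0.5, 1.2, 2.3]
width: 32.4
gripper_force: 59.5
```

Call:
arm_command(
  deltas=[
    {"dx":0,"dy":0,"dz":0.01,"yaw":0,"jaw":0},
    {"dx":0,"dy":0,"dz":0.035,"yaw":0,"jaw":0},
    {"dx":0,"dy":0,"dz":0.065,"yaw":0,"jaw":0},
    {"dx":0,"dy":0,"dz":0.1,"yaw":0,"jaw":0},
    {"dx":0,"dy":0,"dz":0.125,"yaw":-7,"jaw":0},
    {"dx":0.001,"dy":-0.015,"dz":0.135,"yaw":-14,"jaw":0},
    {"dx":0.002,"dy":-0.035,"dz":0.135,"yaw":-21,"jaw":0},
    {"dx":0.003,"dy":-0.06,"dz":0.135,"yaw":-28,"jaw":0},
    {"dx":0.004,"dy":-0.085,"dz":0.135,"yaw":-35,"jaw":0},
    {"dx":0.005,"dy":-0.11,"dz":0.135,"yaw":-42,"jaw":0},
    {"dx":0.006,"dy":-0.135,"dz":0.135,"yaw":-49,"jaw":0},
    {"dx":0.007,"dy":-0.16,"dz":0.135,"yaw":-56,"jaw":0},
    {"dx":0.0075,"dy":-0.18,"dz":0.135,"yaw":-63,"jaw":0},
    {"dx":0.0075,"dy":-0.1915,"dz":0.13,"yaw":-70,"jaw":0},
    {"dx":0.0075,"dy":-0.1915,"dz":0.115,"yaw":-77,"jaw":0},
    {"dx":0.0075,"dy":-0.1915,"dz":0.105,"yaw":-84,"jaw":0},
    {"dx":0.0075,"dy":-0.1915,"dz":0.1,"yaw":-90,"jaw":0},
    {"dx":0.0075,"dy":-0.1915,"dz":0.1,"yaw":-90,"jaw":0},
    {"dx":0.0075,"dy":-0.1915,"dz":0.1,"yaw":-90,"jaw":0},
    {"dx":0.0075,"dy":-0.1915,"dz":0.1,"yaw":-90,"jaw":0},
  ],
)

```text
clock: 24.15
eef_pos: [667.1, -163.9, 126.9]
tool_rot: [3.141, 0.0, 1.573]
force: [1.2, 0.4, -1.9]
width: 32.3
gripper_force: 59.8
```

Run:
```python
from h import *
s=read_state();print(s["eef_pos"],s["width"])
O={}
for n in ("top","scene"): 
    im,d=get_image(n); O[n]=im
    lidfit(n,d,np.array([666.7,-163.7]),s["eef_pos"][2]-26.4+9,70,0)
a=cv2.resize(O["top"][100:220,230:360],(520,480)); b=cv2.resize(O["scene"][130:310,210:380],(454,480))
save("hold3",cv2.resize(np.hstack([a,b]),(790,390)))
```

```text
[ 667.09199797 -163.94691288  126.94088029] 32.27468028594869
top free [ 666.7 -165.8   68.4] fixed [ 666.4 -166.4] 34 [ 0  0  0  0  0  0  0 13 12  9  0  0]
 tilt [-3.80000e-02 -1.14000e-01 -4.00000e-02  1.21419e+02]
scene free [ 667.9 -165.6   69.9] fixed [ 667.7 -166. ] 97 [10 14 13  7  7  8 10  0  7  7  7  7]
 tilt [ 3.00000e-03 -1.10000e-02 -2.33000e-01  1.27104e+02]
```

View pics/hold3.png

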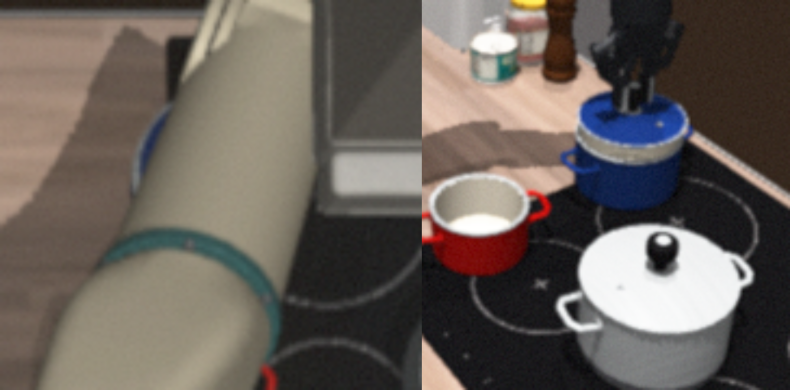

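Call:
arm_command(
  deltas=[
    {"dx":-0.0005,"dy":0.001,"dz":0,"yaw":0,"jaw":0},
    {"dx":-0.0005,"dy":0.001,"dz":-0.006,"yaw":0,"jaw":0},
    {"dx":-0.0005,"dy":0.001,"dz":-0.011,"yaw":0,"jaw":0},
    {"dx":-0.0005,"dy":0.001,"dz":-0.015,"yaw":0,"jaw":0},
    {"dx":-0.0005,"dy":0.001,"dz":-0.018,"yaw":0,"jaw":0},
    {"dx":-0.0005,"dy":0.001,"dz":-0.02,"yaw":0,"jaw":0},
    {"dx":-0.0005,"dy":0.001,"dz":-0.021,"yaw":0,"jaw":0},
    {"dx":-0.0005,"dy":0.001,"dz":-0.021,"yaw":0,"jaw":0},
  ],
)

```text
clock: 25.05
eef_pos: [666.9, -161.5, 107.2]
tool_rot: [3.14, -0.002, 1.571]
force: [-3.0, 3.9, 10.0]
width: 32.6
gripper_force: 61.0
```

Run:
```python
from h import *
s=read_state();print(s["eef_pos"],s["force"])
im,d=get_image("scene"); lidfit("scene",d,np.array([666.7,-163.7]),88,70,0)
W=world("scene",d)
r=np.hypot(*(W[...,:2]-[667,-164]).transpose(2,0,1)); 
m=(r<95)&(W[...,2]<82)&(W[...,2]>30); p=W[m]; print(circ(p[:,:2][np.abs(np.hypot(*(p[:,:2]-[667,-164]).T)-69)<6]))
save("mid3",cv2.resize(im[140:260,240:400],(800,600),interpolation=cv2.INTER_CUBIC))
```

```text
[ 666.87981807 -161.53671976  107.18207296] [-2.95453463  3.86653805 10.0466922 ]
scene free [ 666.9 -165.7   70.7] fixed [ 665.9 -166.2] 99 [12 13 12  9  7  8 10  0  7  8  6  7]
 tilt [ 1.10000e-02 -2.90000e-02 -3.22000e-01  1.12368e+02]
(array([ 668.5, -162.3,   68.9]), np.float64(1.6), 709)
```

View pics/mid3.png

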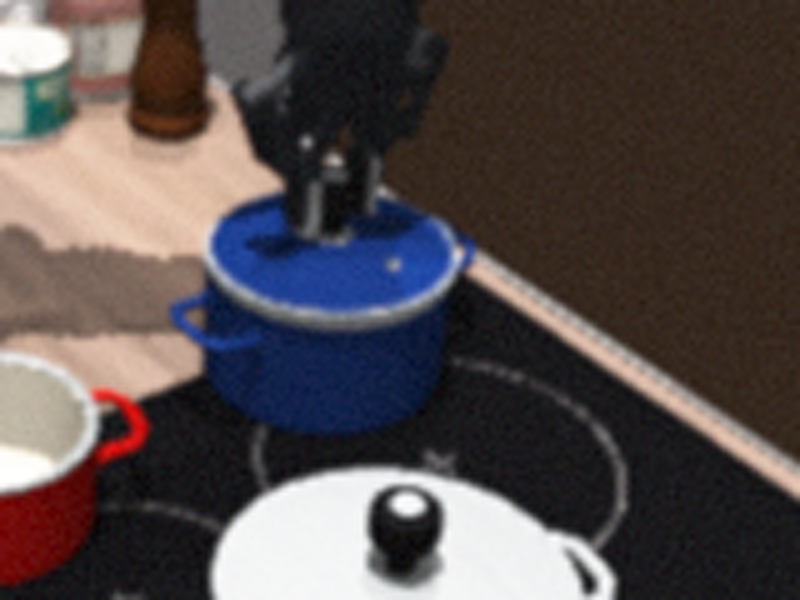

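Lid touches the rim on its −y side (force +y, tilted). Lift slightly, shift +y, lower again.

Call:
arm_command(
  deltas=[
    {"dx":0,"dy":0,"dz":0.005,"yaw":0,"jaw":0},
    {"dx":-0.001,"dy":0.001,"dz":0.008,"yaw":0,"jaw":0},
    {"dx":-0.001,"dy":0.002,"dz":0.008,"yaw":0,"jaw":0},
    {"dx":-0.001,"dy":0.002,"dz":0.008,"yaw":0,"jaw":0},
  ],
)

```text
clock: 25.5
eef_pos: [665.0, -160.5, 112.9]
tool_rot: [-3.141, -0.0, 1.571]
force: [-0.7, -0.0, -2.5]
width: 32.4
gripper_force: 59.8
```

Run:
```python
from h import *
s=read_state();print(s["eef_pos"],s["force"])
im,d=get_image("scene"); lidfit("scene",d,np.array([666.7,-163.7]),s["eef_pos"][2]-17.4,70,0)
W=world("scene",d)
r=np.hypot(*(W[...,:2]-[667,-164]).transpose(2,0,1)); D0=world("scene",np.load("scene1.npz")["d"])
for w in(W,D0):
    r=np.hypot(*(w[...,:2]-[667,-164]).transpose(2,0,1)); m=(abs(r-69)<7)&(w[...,2]<80)&(w[...,2]>25); print(circ(w[m][:,:2],69))
```

```text
[ 665.02355467 -160.54585389  112.88758832] [-0.74406095 -0.00844512 -2.53718004]
scene free [ 665.8 -162.    69.9] fixed [ 665.5 -162.4] 98 [11 13 12  7  7  8  9  0  7  9  7  8]
 tilt [-7.00000e-03  3.00000e-03 -2.23000e-01  1.12405e+02]
(array([ 668.4, -162.1,   50. ]), np.float64(1.8), 760)
(array([ 666.7, -163.8,   50. ]), np.float64(1.9), 1404)
```

Run:
```python
from h import *
im,d=get_image("scene"); D0=np.load("scene1.npz")
A=[]
for i,dd in((im,d),(D0["im"],D0["d"])):
    w=world("scene",dd); h,s,v=cv2.cvtColor(i,cv2.COLOR_RGB2HSV).transpose(2,0,1); r=np.hypot(*(w[...,:2]-[667,-164]).transpose(2,0,1))
    A.append(((abs(r-69)<7)&(w[...,2]<68)&(w[...,2]>22)&(h>100)&(h<135)&(s>90),w))
for m,w in A: print(circ(w[m][:,:2]),w[m].mean(0))
m=A[0][0]&A[1][0]
for _,w in A:
    p=w[m][:,:2]; print(len(p),least_squares(lambda q:np.hypot(*(p-q).T)-69,[667,-164],loss="soft_l1").x)
    p=w[m]
# silhouette side edges of pan body: blue columns at rows
for i in(im,D0["im"]):
    h,s,v=cv2.cvtColor(i,cv2.COLOR_RGB2HSV).transpose(2,0,1); M=((h>100)&(h<135)&(s>90)&(v>25))
    print([(y,np.where(M[y,270:350])[0][[0,-1]]+270) for y in(205,210,215,220)])
```

```text
(array([ 668.3, -162.4,   68.7]), np.float64(1.6), 619) [ 632.98530929 -206.33394726   45.18039133]
(array([ 668.6, -162.2,   68.8]), np.float64(1.7), 610) [ 633.41729601 -206.55532079   45.29326002]
583 [ 668.55911227 -162.10788381]
583 [ 668.81296576 -162.09911008]
[(205, array([276, 328])), (210, array([281, 328])), (215, array([281, 327])), (220, array([285, 325]))]
[(205, array([276, 328])), (210, array([281, 328])), (215, array([281, 327])), (220, array([285, 324]))]
```

Call:
arm_command(
  deltas=[
    {"dx":0.001,"dy":-0.0005,"dz":0,"yaw":0,"jaw":0},
    {"dx":0.001,"dy":-0.0005,"dz":-0.002,"yaw":0,"jaw":0},
    {"dx":0.001,"dy":-0.0005,"dz":-0.004,"yaw":0,"jaw":0},
    {"dx":0.001,"dy":-0.0005,"dz":-0.005,"yaw":0,"jaw":0},
    {"dx":0.001,"dy":-0.0005,"dz":-0.005,"yaw":0,"jaw":0},
  ],
)

```text
clock: 26.1
eef_pos: [666.1, -161.2, 108.0]
tool_rot: [-3.141, -0.0, 1.571]
force: [0.4, -1.1, -2.4]
width: 32.5
gripper_force: 59.8
```

Free of contact, lip 4 mm inside the rim. Continue down.

Call:
arm_command(
  deltas=[
    {"dx":0,"dy":0,"dz":-0.001,"yaw":0,"jaw":0},
    {"dx":0,"dy":0,"dz":-0.002,"yaw":0,"jaw":0},
    {"dx":0,"dy":0,"dz":-0.003,"yaw":0,"jaw":0},
    {"dx":0,"dy":0,"dz":-0.003,"yaw":0,"jaw":0},
  ],
)

```text
clock: 26.5
eef_pos: [666.2, -161.3, 105.1]
tool_rot: [-3.141, -0.0, 1.571]
force: [-0.0, 0.1, -2.5]
width: 32.5
gripper_force: 59.8
```

Call:
arm_command(
  deltas=[
    {"dx":0,"dy":0,"dz":-0.001,"yaw":0,"jaw":0},
    {"dx":0,"dy":0,"dz":-0.001,"yaw":0,"jaw":0.45},
    {"dx":0,"dy":0,"dz":-0.001,"yaw":0,"jaw":0.6},
    {"dx":0,"dy":0,"dz":-0.001,"yaw":0,"jaw":0.8},
    {"dx":0,"dy":0,"dz":-0.001,"yaw":0,"jaw":0.8},
    {"dx":0,"dy":0,"dz":0.02,"yaw":0,"jaw":0.8},
    {"dx":0,"dy":0,"dz":0.06,"yaw":0,"jaw":0.8},
    {"dx":0,"dy":0,"dz":0.09,"yaw":0,"jaw":1},
    {"dx":-0.015,"dy":0.03,"dz":0.11,"yaw":0,"jaw":1},
    {"dx":-0.033,"dy":0.065,"dz":0.11,"yaw":0,"jaw":1},
    {"dx":-0.053,"dy":0.105,"dz":0.11,"yaw":0,"jaw":1},
    {"dx":-0.073,"dy":0.145,"dz":0.11,"yaw":0,"jaw":1},
    {"dx":-0.093,"dy":0.185,"dz":0.11,"yaw":0,"jaw":1},
    {"dx":-0.113,"dy":0.225,"dz":0.11,"yaw":0,"jaw":1},
    {"dx":-0.133,"dy":0.265,"dz":0.11,"yaw":0,"jaw":1},
    {"dx":-0.153,"dy":0.305,"dz":0.11,"yaw":0,"jaw":1},
    {"dx":-0.173,"dy":0.345,"dz":0.11,"yaw":0,"jaw":1},
    {"dx":-0.193,"dy":0.385,"dz":0.11,"yaw":0,"jaw":1},
    {"dx":-0.208,"dy":0.415,"dz":0.11,"yaw":0,"jaw":1},
    {"dx":-0.215,"dy":0.43,"dz":0.11,"yaw":0,"jaw":1},
  ],
)

```text
clock: 28.5
eef_pos: [449.1, 272.5, 215.4]
tool_rot: [-3.141, -0.002, 1.576]
force: [-0.4, -0.4, 1.0]
width: 85.5
gripper_force: 0.0
```

Run:
```python
from h import *
print(read_state()["eef_pos"])
O={}
for n in ("top","scene"): 
    im,d=get_image(n); O[n]=im
    lidfit(n,d,np.array([667,-163.5]),87,70,0)
    w=world(n,d); h,s,v=cv2.cvtColor(im,cv2.COLOR_RGB2HSV).transpose(2,0,1); r=np.hypot(*(w[...,:2]-[432.3,-173]).transpose(2,0,1))
    m=(abs(r-58)<7)&(w[...,2]<62)&(w[...,2]>22)&((h<8)|(h>172))&(s>110)
    if m.sum()>50: print(n,"red wall",circ(w[m][:,:2]))
a=cv2.resize(O["top"][100:220,230:360],(520,480)); b=cv2.resize(O["scene"][130:310,210:380],(454,480))
save("rel3",cv2.resize(np.hstack([a,b]),(790,390)))
```

```text
[449.10231665 272.53730866 215.4460051 ]
top free [ 665.5 -164.3   69.5] fixed [ 665.5 -164.3] 145 [13 11 13 12 11 13 12 11 12 13 11 13]
 tilt [-1.10000e-02 -4.00000e-03 -2.23000e-01  1.04269e+02]
scene free [ 666.7 -164.5   70.7] fixed [ 666.3 -164.9] 107 [11 14 13  9  7  7 11  1 12  8  7  7]
 tilt [ 2.00000e-03  6.00000e-03 -2.70000e-01  1.06752e+02]
scene red wall (array([ 434.1, -170.5,   58.7]), np.float64(1.6), 550)
```

View pics/rel3.png

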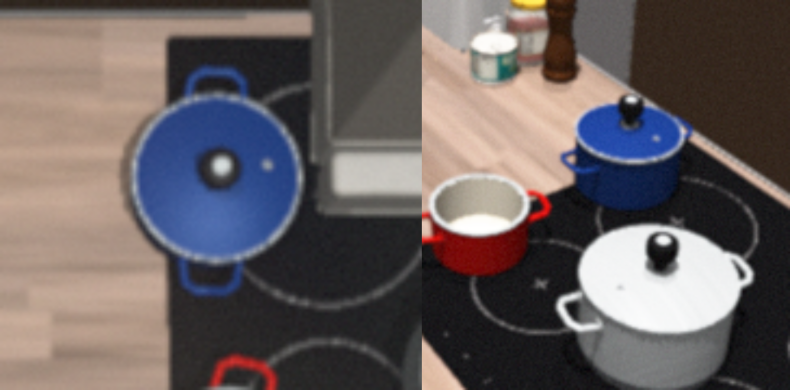

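Blue lid is seated level and concentric ((217,177) left; (632,150) right). Red lid next.

Call:
arm_command(
  deltas=[
    {"dx":-0.01,"dy":0.025,"dz":0,"yaw":0,"jaw":1},
    {"dx":-0.02,"dy":0.045,"dz":-0.02,"yaw":0,"jaw":1},
    {"dx":-0.022,"dy":0.05,"dz":-0.05,"yaw":0,"jaw":1},
    {"dx":-0.022,"dy":0.05,"dz":-0.09,"yaw":0,"jaw":1},
    {"dx":-0.022,"dy":0.05,"dz":-0.13,"yaw":0,"jaw":1},
    {"dx":-0.022,"dy":0.05,"dz":-0.16,"yaw":0,"jaw":1},
    {"dx":-0.022,"dy":0.05,"dz":-0.18,"yaw":0,"jaw":1},
    {"dx":-0.022,"dy":0.05,"dz":-0.188,"yaw":0,"jaw":1},
    {"dx":-0.022,"dy":0.05,"dz":-0.188,"yaw":0,"jaw":0.8},
    {"dx":-0.022,"dy":0.05,"dz":-0.188,"yaw":0,"jaw":0.6},
    {"dx":-0.022,"dy":0.05,"dz":-0.188,"yaw":0,"jaw":0.5},
    {"dx":-0.022,"dy":0.05,"dz":-0.188,"yaw":0,"jaw":0.4},
    {"dx":-0.022,"dy":0.05,"dz":-0.188,"yaw":0,"jaw":0.3},
    {"dx":-0.022,"dy":0.05,"dz":-0.188,"yaw":0,"jaw":0.2},
    {"dx":-0.022,"dy":0.05,"dz":-0.188,"yaw":0,"jaw":0},
    {"dx":-0.022,"dy":0.05,"dz":-0.188,"yaw":0,"jaw":0},
    {"dx":-0.022,"dy":0.05,"dz":-0.188,"yaw":0,"jaw":0},
  ],
)

```text
clock: 30.3
eef_pos: [429.8, 319.1, 28.7]
tool_rot: [3.14, -0.001, 1.571]
force: [0.2, -0.3, 6.9]
width: 32.4
gripper_force: 58.9
```

Call:
arm_command(
  deltas=[
    {"dx":0,"dy":0,"dz":0,"yaw":0,"jaw":0.5},
    {"dx":0,"dy":0,"dz":0,"yaw":0,"jaw":0.6},
    {"dx":0,"dy":0,"dz":0,"yaw":0,"jaw":0.6},
    {"dx":0,"dy":0,"dz":0,"yaw":8,"jaw":0.6},
    {"dx":0,"dy":0,"dz":0,"yaw":16,"jaw":0.6},
    {"dx":0,"dy":0,"dz":0,"yaw":24,"jaw":0.6},
    {"dx":0,"dy":0,"dz":0,"yaw":32,"jaw":0.6},
    {"dx":0,"dy":0,"dz":0,"yaw":40,"jaw":0.6},
    {"dx":0,"dy":0,"dz":0,"yaw":48,"jaw":0.6},
    {"dx":0,"dy":0,"dz":0,"yaw":56,"jaw":0.6},
    {"dx":0,"dy":0,"dz":0,"yaw":64,"jaw":0.6},
    {"dx":0,"dy":0,"dz":0,"yaw":72,"jaw":0.6},
    {"dx":0,"dy":0,"dz":0,"yaw":80,"jaw":0.6},
    {"dx":0,"dy":0,"dz":0,"yaw":87,"jaw":0.6},
    {"dx":0,"dy":0,"dz":0,"yaw":90,"jaw":0.5},
    {"dx":0,"dy":0,"dz":0,"yaw":90,"jaw":0.4},
    {"dx":0,"dy":0,"dz":0,"yaw":90,"jaw":0.2},
    {"dx":0,"dy":0,"dz":0,"yaw":90,"jaw":0},
    {"dx":0,"dy":0,"dz":0,"yaw":90,"jaw":0},
    {"dx":0,"dy":0,"dz":0,"yaw":90,"jaw":0},
  ],
)

```text
clock: 32.3
eef_pos: [429.6, 319.4, 27.7]
tool_rot: [3.14, 0.001, -3.141]
force: [0.3, 1.6, 5.0]
width: 32.3
gripper_force: 59.4
```

Call:
arm_command(
  deltas=[
    {"dx":0,"dy":0,"dz":0.01,"yaw":0,"jaw":0},
    {"dx":0,"dy":0,"dz":0.035,"yaw":0,"jaw":0},
    {"dx":0,"dy":0,"dz":0.065,"yaw":0,"jaw":0},
    {"dx":0,"dy":0,"dz":0.1,"yaw":0,"jaw":0},
    {"dx":0.005,"dy":-0.01,"dz":0.13,"yaw":-2,"jaw":0},
    {"dx":0.01,"dy":-0.03,"dz":0.145,"yaw":-8,"jaw":0},
    {"dx":0.015,"dy":-0.06,"dz":0.15,"yaw":-14,"jaw":0},
    {"dx":0.02,"dy":-0.095,"dz":0.15,"yaw":-20,"jaw":0},
    {"dx":0.02,"dy":-0.13,"dz":0.15,"yaw":-26,"jaw":0},
    {"dx":0.02,"dy":-0.165,"dz":0.15,"yaw":-32,"jaw":0},
    {"dx":0.02,"dy":-0.2,"dz":0.15,"yaw":-38,"jaw":0},
    {"dx":0.02,"dy":-0.235,"dz":0.15,"yaw":-44,"jaw":0},
    {"dx":0.02,"dy":-0.27,"dz":0.15,"yaw":-50,"jaw":0},
    {"dx":0.02,"dy":-0.305,"dz":0.15,"yaw":-56,"jaw":0},
    {"dx":0.02,"dy":-0.34,"dz":0.15,"yaw":-62,"jaw":0},
    {"dx":0.02,"dy":-0.375,"dz":0.15,"yaw":-68,"jaw":0},
    {"dx":0.015,"dy":-0.41,"dz":0.15,"yaw":-74,"jaw":0},
    {"dx":0.01,"dy":-0.44,"dz":0.15,"yaw":-80,"jaw":0},
    {"dx":0.006,"dy":-0.465,"dz":0.14,"yaw":-86,"jaw":0},
    {"dx":0.003,"dy":-0.483,"dz":0.13,"yaw":-90,"jaw":0},
  ],
)

```text
clock: 34.3
eef_pos: [430.9, -166.2, 157.2]
tool_rot: [-3.141, 0.0, 1.565]
force: [0.2, 0.4, -1.4]
width: 32.3
gripper_force: 59.6
```

Call:
arm_command(
  deltas=[
    {"dx":0,"dy":-0.008,"dz":-0.01,"yaw":0,"jaw":0},
    {"dx":0,"dy":-0.008,"dz":-0.025,"yaw":0,"jaw":0},
    {"dx":0,"dy":-0.008,"dz":-0.038,"yaw":0,"jaw":0},
    {"dx":0,"dy":-0.008,"dz":-0.044,"yaw":0,"jaw":0},
    {"dx":0,"dy":-0.008,"dz":-0.044,"yaw":0,"jaw":0},
    {"dx":0,"dy":-0.008,"dz":-0.044,"yaw":0,"jaw":0},
    {"dx":0,"dy":-0.008,"dz":-0.044,"yaw":0,"jaw":0},
  ],
)

```text
clock: 35.0
eef_pos: [432.7, -172.2, 113.8]
tool_rot: [3.141, 0.0, 1.572]
force: [-0.1, 0.9, -0.4]
width: 32.3
gripper_force: 59.6
```

Run:
```python
from h import *
s=read_state();print(s["eef_pos"],s["width"],s["force"])
O={}
for n in ("top","scene"): 
    im,d=get_image(n); O[n]=im
    lidfit(n,d,np.array([432.3,-172.5]),s["eef_pos"][2]-27.7+9,59,0)
a=cv2.resize(O["top"][180:300,230:360],(520,480)); b=cv2.resize(O["scene"][150:330,160:330],(454,480))
save("hold4",cv2.resize(np.hstack([a,b]),(790,390)))
```

```text
[ 432.72046787 -172.16045852  113.75190447] 32.27711423815114 [-0.06635477  0.89027342 -0.42249033]
top free [ 432.4 -172.5   57.4] fixed [ 432.2 -173.2] 54 [ 0  0  0  0  0  0 12  9 11 10 12  0]
 tilt [-2.00000e-03 -2.00000e-03 -1.68000e-01  1.06868e+02]
scene free [ 433.6 -171.9   59. ] fixed [ 433.3 -172.5] 89 [ 9 11 12  8  7  7 10  0  1 10  7  7]
 tilt [ 6.00000e-03  1.00000e-03 -2.14000e-01  1.09312e+02]
```

View pics/hold4.png

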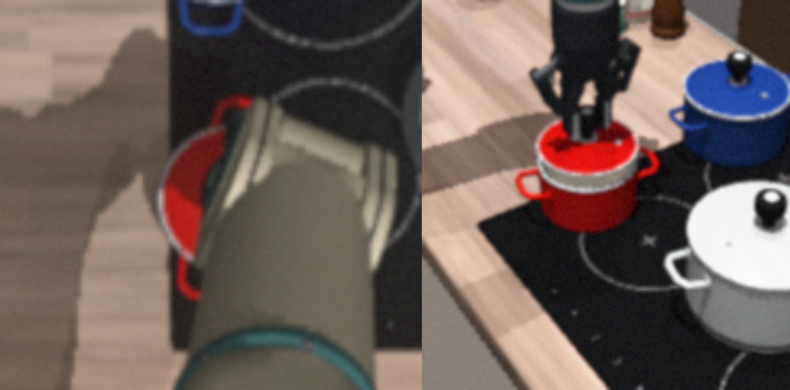

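Red lid is level above the red pan and within about 1 mm. Lowering.

Call:
arm_command(
  deltas=[
    {"dx":-0.0005,"dy":0,"dz":-0.006,"yaw":0,"jaw":0},
    {"dx":-0.0005,"dy":0,"dz":-0.01,"yaw":0,"jaw":0},
    {"dx":-0.0005,"dy":0,"dz":-0.013,"yaw":0,"jaw":0},
    {"dx":-0.0005,"dy":0,"dz":-0.015,"yaw":0,"jaw":0},
    {"dx":-0.0005,"dy":0,"dz":-0.017,"yaw":0,"jaw":0},
    {"dx":-0.0005,"dy":0,"dz":-0.018,"yaw":0,"jaw":0},
    {"dx":-0.0005,"dy":0,"dz":-0.018,"yaw":0,"jaw":0},
  ],
)

```text
clock: 35.8
eef_pos: [431.8, -172.3, 95.2]
tool_rot: [-3.141, -0.0, 1.571]
force: [-0.9, -0.2, -0.9]
width: 32.3
gripper_force: 59.6
```

Call:
arm_command(
  deltas=[
    {"dx":0,"dy":0,"dz":-0.0015,"yaw":0,"jaw":0},
    {"dx":0,"dy":0,"dz":-0.0015,"yaw":0,"jaw":0},
    {"dx":0,"dy":0,"dz":-0.0015,"yaw":0,"jaw":0.45},
    {"dx":0,"dy":0,"dz":-0.0015,"yaw":0,"jaw":0.6},
    {"dx":0,"dy":0,"dz":-0.0015,"yaw":0,"jaw":0.8},
    {"dx":0,"dy":0,"dz":-0.0015,"yaw":0,"jaw":0.8},
    {"dx":0,"dy":0,"dz":0.02,"yaw":0,"jaw":0.8},
    {"dx":0,"dy":0,"dz":0.06,"yaw":0,"jaw":0.8},
    {"dx":0,"dy":0,"dz":0.1,"yaw":0,"jaw":1},
    {"dx":0.01,"dy":0.03,"dz":0.14,"yaw":0,"jaw":1},
    {"dx":0.02,"dy":0.07,"dz":0.14,"yaw":0,"jaw":1},
    {"dx":0.02,"dy":0.11,"dz":0.14,"yaw":0,"jaw":1},
    {"dx":0.02,"dy":0.15,"dz":0.14,"yaw":0,"jaw":1},
    {"dx":0.02,"dy":0.19,"dz":0.14,"yaw":0,"jaw":1},
    {"dx":0.02,"dy":0.23,"dz":0.14,"yaw":0,"jaw":1},
    {"dx":0.02,"dy":0.27,"dz":0.14,"yaw":0,"jaw":1},
    {"dx":0.02,"dy":0.31,"dz":0.14,"yaw":0,"jaw":1},
    {"dx":0.02,"dy":0.35,"dz":0.14,"yaw":0,"jaw":1},
    {"dx":0.02,"dy":0.38,"dz":0.14,"yaw":0,"jaw":1},
    {"dx":0.02,"dy":0.39,"dz":0.14,"yaw":0,"jaw":1},
  ],
)

```text
clock: 37.8
eef_pos: [451.1, 221.6, 235.2]
tool_rot: [3.142, -0.002, 1.577]
force: [-0.1, -0.1, 0.3]
width: 85.3
gripper_force: 0.0
```

Run:
```python
from h import *
O={}
for n in ("top","scene"): 
    im,d=get_image(n); O[n]=im; W=world(n,d)
    for c,z,R in(((432.3,-172.5),75,59),((667,-163.5),87,70),((501.5,-409.7),102,81)): lidfit(n,d,np.array(c),z,R,0)
    for k,c,z,R in(("salt",(360,190),85,40),("pep",(765.6,126),162,40)):
        m=(abs(W[...,2]-z)<17)&(np.hypot(*(W[...,:2]-c).transpose(2,0,1))<R)
        if m.sum(): print(k,m.sum(),W[m].mean(0).round(1))
save("final",cv2.resize(np.hstack([O["top"][90:330,100:430],O["scene"][90:330,130:430]]),(800,305)))
```

```text
top free [ 430.9 -173.7   58.4] fixed [ 430.9 -173.8] 124 [11  9 12 11  9 11 10  9 11 11  9 11]
 tilt [-1.1000e-02 -6.0000e-03 -2.4900e-01  9.1353e+01]
top free [ 665.6 -164.3   69.5] fixed [ 665.5 -164.3] 145 [13 11 13 12 11 13 12 11 12 13 11 13]
 tilt [-1.10000e-02 -4.00000e-03 -2.38000e-01  1.05161e+02]
top free [ 501.  -410.8   81.1] fixed [ 501.  -410.8] 175 [15 13 16 16 13 15 15 13 15 15 13 16]
 tilt [-4.00000e-03 -7.00000e-03 -1.98000e-01  1.20113e+02]
salt 138 [360.3 191.1  84.1]
pep 225 [764.3 126.4 154.7]
scene free [ 432.4 -173.2   59.7] fixed [ 431.8 -174. ] 101 [10 12 13  8  7  7  9  6  7  8  7  7]
 tilt [ 4.0000e-03  6.0000e-03 -2.7700e-01  9.2503e+01]
scene free [ 666.4 -164.7   70.8] fixed [ 665.8 -165.3] 106 [10 14 13  9  7  7 11  1 12  8  7  7]
 tilt [ 1.00000e-03  7.00000e-03 -2.66000e-01  1.06524e+02]
scene free [ 501.8 -410.3   81.9] fixed [ 501.6 -410.6] 181 [16 22 18 13 13 11 16 18 16 12 12 14]
 tilt [ 5.00000e-03  0.00000e+00 -2.14000e-01  1.20667e+02]
salt 94 [358.8 184.8  80.3]
pep 85 [762.4 120.3 154.4]
```

View pics/final.png

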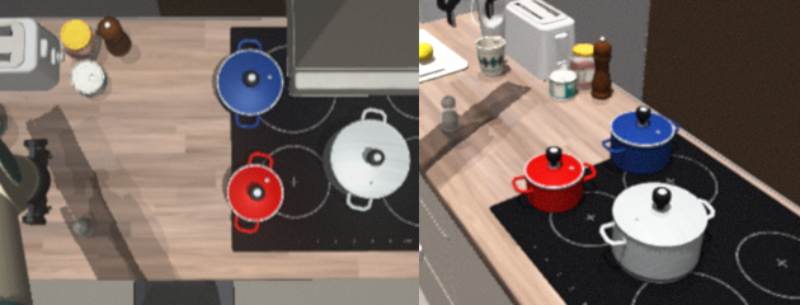

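All three lids sit level on their pans (left crop: blue (250,82), red (256,192), steel (370,158)), and the salt shaker and pepper mill have not moved.

```bash
python3 -c "
from cell import *
print(finish_job())"
```

```text
the job is handed in; nothing more can be done
None
```

The job is handed in: the steamer basket stands in the steel pan, all three lids are seated on their own pans, and the pans, salt shaker and pepper mill show no visible shift.

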